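# Roll the fork tube across the tray into its parking gutter

## Robot

A 6-joint arm with a two-finger parallel gripper is mounted at the origin on the work surface. World frame = base frame: x ahead of the robot, y to its left, z up, the work surface at z = 0. Lengths are in m, angles in rad, forces in N, time in s.
With the tool pointing down it reaches from about 0.35 to 0.775 m from the base axis. Payload 7.3 kg.
Tool frame: the origin (TCP) lies midway between the tips of the shut fingers; the grasp point (between the pads) lies 19 mm behind it (ctrl.hold_point_z is the distance from the TCP to the grasp point, in m); z points along the fingers, y is the line along which they close (so a half turn about z gives the same grasp; the last joint's range is limited). The gripper opens to 92 mm and grips with 3 to 60 N. Pads are 19 mm wide; open, the fingers measure 130 mm over their backs; the gripper's body (75 mm by 190 mm) begins 47 mm behind the grasp point.
Start: joints at [1.131, 0.342, 1.524, -0, 1.275, -0.146], TCP at [0.152, 0.503, 0.227] pointing down, gripper open.
Joint ranges: [-2.53, 2.53], [-0.77, 2.02], [0.04, 2.7], [-1, 4.14], [0.28, 2.66], [-3.11, 3.11]. Speed limits (rad/s): [2.57, 2.57, 3.14, 3.14, 3.14, 3.14].

## Interface

Orientations are given as a 3x3 rotation matrix whose columns are the frame's x, y, z axes.
In Python, from station import ctrl gives the robot as it stands.
- The arm moves only by the tool arm_command, never from a script. Its argument "motion" is a list of rows, each a list of 2 entries, a list of its own where there are three numbers: the shift along the world's x, y, z in mm, then the turn, a rotation vector about the world's x, y, z in degrees. A call has 1 to 20 rows; each row shifts and turns the commanded pose from where the row before left it; what a row does not reach is not made up. A row lasts 1/10 s, in which the tool goes at most 50 mm and 8.59 degrees, less where a joint would pass 70% of its speed; a pose out of reach is approached as far as the arm can. A call with a gripper value outside its range is refused whole. "gripper" is the opening, from -1 (shut) to 1 (fully open), set as the call begins (left out, the last holds). The fingers move at their own pace and stop on an object; "newtons" is the grip in N (left out, the last holds). Time passes only in rows, so rows that do not move let the fingers close. It gives the time, the measured TCP pose, the force, the opening and the grip force at its end, in the units of the state.
- ctrl.read_state(): the state, without advancing time (a new reading comes with each control period).
- ctrl.get_image(name): name is "scene" or "top" or "wrist"; returns (picture, depth): 480x640x3 uint8, red, green, blue; 480x640 float32, m along the optical axis (not along the pixel's ray), 0 where there is no reading.
- ctrl.camera_info(name): a dict with "fx", "fy", "cx", "cy" (pixels), "rvec" (rotation vector, rad) and "tvec" (3), from world to camera coordinates, as OpenCV has them. Camera axes: x right, y down, z forward; pixel columns grow to the right and rows downward; lengths in m; the calibration is good to about 2 mm. A picture is of the moment at which its call begins: read the wrist's pose just before it. camera_info takes no time and is no camera call; for the wrist camera it gives the pose at the moment of the call.
- ctrl.close_job(): hands the job in; it is judged then, once.
The state is a dict: "time": time; "q": joint angles; "dq": joint speeds; "joint_torque": joint torques, N m; "position": TCP position; "ee_rot": TCP orientation; "contact_force": force on the tool from outside, world axes, zero at the start; "torque": the same for the moment, N m; "width": opening from 0.0 (shut) to 1.0 (fully open); "grasp_force": force on a finger pad.
Only numpy, scipy, OpenCV 4.12 (cv2) and the standard library are available. Lean on these libraries where they do the work, as an engineer would, in place of code of your own. Each camera call takes 0.05 s, during which the arm holds its last target. There are 200 camera calls.

## Task

Check the bare fork tube for straightness by rolling it along the white sheet with light fingertips on its top, away from the robot, then roll it on over the low ribs so that it lies parked in the gutter along the tray's far rim. Let it truly roll under your fingers the whole way, without dragging, gripping, lifting, flicking or bearing down hard on it, and leave the other things on the tray where they are.

Things in the scene. Friction and masses are not known exactly. Their poses are not given: they have to be found in the camera images.
- tube_center (a point): Bare smooth aluminium fork tube (stanchion), 35 mm in diameter, 260 mm long, about 0.25 kg. This point: on its axis, half-way along. y runs along the tube; x and z turn with it as it rolls (z up at the start). It starts on the tray's floor, nearly parallel to the gutter, 80 to 105 mm short of it. Finely finished: press it with a few newtons, never 15. Let go at rest on the flat it stays.
- gutter (a point): Parking place: where the tube's centre must finally lie, in the gutter between the ribs and the tray's far rim, 17.5 mm above the tray's floor. Fixed on the tray. x: the rolling direction, level, from the tube's start to the far rim; y: along the gutter; z: up. The rim's upright face, 12 mm high, is at x = +18 mm.
- ribs (a point): The two low ribs before the gutter: 3 mm high, rounded to 6 mm radius, along y from 30 to 80 mm at either side of this point; clear floor between them. This point is on the floor mid-way between the ribs, on their crest line, 11.7 mm before the gutter's. Axes as the gutter's. The tube meets them 11.5 mm before this line, stands 3 mm higher when over it, then drops in; let go half-way up it rolls back.
- flat (a point): Centre of the tray, on its floor. Black moulded service tray, 400 mm (x) by 560 mm (y), fixed on the bench; floor level, 10 mm above the bench; rim 12 mm high all round; white paper sheet on the floor in the middle. Axes as the gutter's, which lies 170 mm along +x from here. Rolling under the fingers, the tube goes half as far as they do, so it takes several strokes.
- beaker: Clear plastic beaker, 66 mm in diameter, 100 mm high, on the tray beside one end of the tube; origin at the centre of its underside. Leave it.
- grease: White grease jar with black lid, 64 mm in diameter, 60 mm high, on the tray beside the other end of the tube; origin at the centre of its underside. Leave it.
- wiper: Black rubber wiper seal ring, 48 mm in diameter, 10 mm high, lying on the tray; origin at the centre of its underside. Leave it.
- spanner: Steel spanner 120 mm long lying on the tray to the left of the tube; origin on its underside, half-way along. Leave it.

How it is judged:
By the outcome, as a careful person would: the job done as asked, in the order asked, and still so for the second after the job is handed in, with the robot touching nothing.
It also fails if it takes over 72 s, if anything falls off the work surface, if the arm or the gripper's body presses on something with over 40 N, if the wrist force passes 120 N, or if a joint passes its speed limit or range.

## Working session

There is one attempt and no reset: what is moved stays moved. The work goes in short steps, Python scripts to look and compute and a tool call to move; the robot and the scene stay as the last step left them, time stands still between calls to the robot, and variables do not carry over. Pictures are saved under pics/ and viewed, at most 10 in all, crops included, and the job is handed in when it is done.

Besides the shell and the picture viewer there is one more tool, called after "Emit:" as a command line: name --argument value ..., lists and objects as JSON in quotes. arm_command: Moves the arm, as the interface text tells. Its arguments: {"type":"object","properties":{"motion":{"type":"array","items":{"type":"array"}},"gripper":{"type":"number"},"newtons":{"type":"number"}},"required":["motion"]}

```bash
ls; mkdir -p pics; cat > h.py <<'E'
import numpy as np, cv2
from station import ctrl
def pts(name,d,info=None):
    c=info or ctrl.camera_info(name); R=cv2.Rodrigues(np.array(c["rvec"],float))[0]; t=np.array(c["tvec"],float).ravel()
    v,u=np.mgrid[:480,:640]
    P=np.stack([(u-c["cx"])/c["fx"]*d,(v-c["cy"])/c["fy"]*d,d],-1)
    return (P-t)@R   # world
def ray(name,uv,z):
    c=ctrl.camera_info(name); R=cv2.Rodrigues(np.array(c["rvec"],float))[0]; t=np.array(c["tvec"],float).ravel()
    o=-R.T@t; r=np.array([(uv[0]-c["cx"])/c["fx"],(uv[1]-c["cy"])/c["fy"],1])@R
    return o+r*(z-o[2])/r[2]
E
python3 - <<'E'
from h import *
for n in("top","scene"):
    im,d=ctrl.get_image(n); cv2.imwrite(f"pics/{n}0.png",im[...,::-1]); np.save(f"{n}0.npy",d)
s=ctrl.read_state(); print(s["time"],s["position"],s["ee_rot"],s["contact_force"],s["width"])
E
```

```text
pics
0.1 [0.15184877 0.50216155 0.22610993] [[-9.57146185e-01  2.89604597e-01 -5.97782592e-04]
 [ 2.89605146e-01  9.57145335e-01 -1.29134052e-03]
 [ 1.98186668e-04 -1.40912257e-03 -9.99998988e-01]] [0.47470933 0.55882251 0.31122275] 1.001524759736505
```

View pics/top0.png

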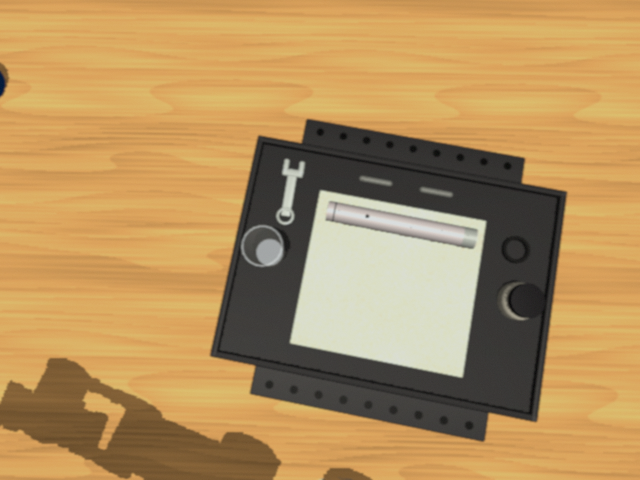

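View pics/scene0.png

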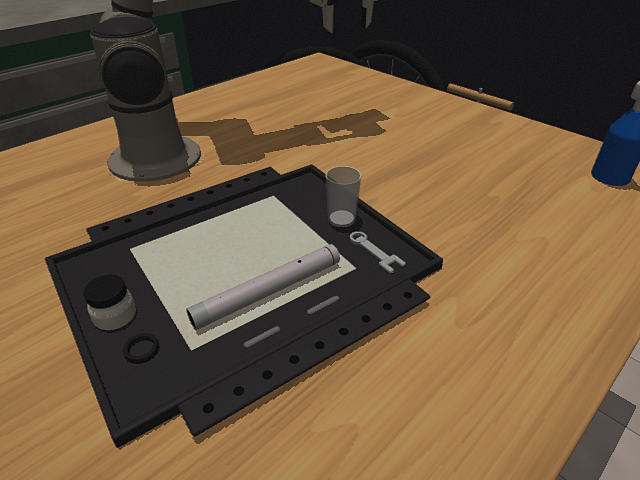

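The top view shows the tube from (330,210) to (475,238), ribs at (376,181) and (436,191), the beaker at (263,246), the spanner at (288,190), the jar at (522,300) and the wiper at (515,250). The scene view agrees.

```bash
python3 - <<'E'
from h import *
im=cv2.imread("pics/top0.png"); d=np.load("top0.npy"); P=pts("top",d)
print("tray floor z",np.median(P[255:330,330:440,2]))
g=im.astype(int).mean(2)
# ribs
def blob(m):
    n,l,st,c=cv2.connectedComponentsWithStats(m.astype(np.uint8)); return [(st[i],c[i],l==i) for i in range(1,n) if st[i,4]>30]
roi=np.zeros(g.shape,bool); roi[170:202,350:462]=1
hsv=cv2.cvtColor(im,cv2.COLOR_BGR2HSV)
m=roi&(g>85); yy,xx=np.mgrid[:480,:640]
m&=(yy<181+(xx-376)*10/60+9)
rc=[]
for s,c,mm in blob(m): rc.append(ray("top",c,0.0125)); print("rib",s,c.round(1),rc[-1].round(4))
rc=np.array(rc)
t=(P[...,2]>.034)&(P[...,2]<.052)&(yy>195)&(yy<255)&(xx>318)&(xx<485)
print(t.sum())
Q=P[t]; r=cv2.minAreaRect(Q[:,:2].astype(np.float32)); print("tube rect",r)
c=Q.mean(0); w=np.linalg.svd(Q-c)[2][0] if len(Q)<20000 else 0; print(c,w, "zmax",np.percentile(Q[:,2],[50,95]))
t2=(P[...,2]>.022)&(P[...,2]<.052)&(yy>195)&(yy<255)&(xx>318)&(xx<485)
print("tube rect all",cv2.minAreaRect(P[t2][:,:2].astype(np.float32)))
# tube extreme ends by rays
for uv in [(330,210),(475,238)]: print(ray("top",uv,.0275).round(4))
if len(rc)==2:
    a=rc[0][:2]-rc[1][:2]; a/=np.linalg.norm(a); x=np.array([a[1],-a[0]]); x*=np.sign(x[0]); mid=rc[:,:2].mean(0)
    print("ribmid",mid,"dir x",x,"yaw deg",np.degrees(np.arctan2(x[1],x[0])),"dist tube",(c[:2]-mid)@x, "gutter",mid+.0117*x,np.linalg.norm(rc[0]-rc[1]))
# tray outline
E
```

```text
tray floor z 0.010861776892795303
rib [360 176  32  10 162] [375.6 180.5] [ 0.626  -0.06    0.0125]
rib [420 187  33  10 165] [435.7 191.6] [ 0.6078 -0.1676  0.0125]
2802
tube rect ((0.5437972545623779, -0.1013060212135315), (0.26088106632232666, 0.03395581990480423), 80.05178833007812)
[ 0.5428347  -0.101508    0.04230208] [-1.71955512e-01 -9.85104341e-01  8.59349290e-04] zmax [0.04299796 0.04670664]
tube rect all ((0.5442360639572144, -0.10138587653636932), (0.26089128851890564, 0.03535221517086029), 80.10496520996094)
[0.5674 0.0207 0.0275]
[ 0.5233 -0.2316  0.0275]
ribmid [ 0.61692625 -0.11379454] dir x [ 0.98600736 -0.16670178] yaw deg -9.596108684853588 dist tube -0.07510300717764683 gutter [ 0.62846254 -0.11574495] 0.10912929489167271
```

Emit:
arm_command --motion '[[[8,-13,0],[0,0,0]],[[16,-25,0],[0,0,0.4]],[[22,-34,0],[0,0,0.4]],[[22,-34,0],[0,0,0.4]],[[22,-34,0],[0,0,0.4]],[[22,-34,0],[0,0,0.4]],[[22,-34,0],[0,0,0.4]],[[22,-34,0],[0,0,0.4]],[[22,-34,0],[0,0,0.4]],[[22,-34,0],[0,0,0.4]],[[22,-34,0],[0,0,0.4]],[[22,-34,0],[0,0,0.4]],[[22,-34,0],[0,0,0.4]],[[22,-34,0],[0,0,0.4]],[[22,-34,0],[0,0,0.4]],[[22,-34,0],[0,0,0.4]],[[22,-34,0],[0,0,0.4]],[[22,-34,-20],[0,0,0.4]],[[9,-18,-20],[0,0,0.1]],[[0,-2,-10],[0,0,0]]]' --gripper 1

```text
time: 2.1
position: [0.5363, -0.1021, 0.1745]
ee_rot: [[-0.984, 0.175, -0.003], [0.175, 0.984, 0.0], [0.003, -0.0, -1.0]]
contact_force: [-0.4, 0.5, -0.5]
width: 1.002
grasp_force: 0.0
```

Emit:
arm_command --motion '[[[0,1,-20],[0,0,0.2]],[[0,0,-20],[0,0,0]],[[0,0,-15],[0,0,0]],[[0,0,0],[0,0,0]],[[0,0,0],[0,0,0]]]'

```text
time: 2.6
position: [0.5366, -0.0981, 0.1223]
ee_rot: [[-0.986, 0.169, -0.0], [0.169, 0.986, 0.0], [0.0, 0.0, -1.0]]
contact_force: [-1.2, -0.4, 0.9]
width: 0.996
grasp_force: 0.0
```

```bash
cat >> h.py <<'E'
X=np.array([.986,-.167]); Y=np.array([.167,.986]); G=np.array([.6285,-.1157])
def look(name,save=None):
    c=ctrl.camera_info(name); im,d=ctrl.get_image(name)
    if save: cv2.imwrite(f"pics/{save}.png",im[...,::-1])
    P=pts(name,d,c); g=P[...,:2]-G; a=g@X; b=g@Y
    s=ctrl.read_state(); p=np.array(s["position"]); 
    print("t",s["time"],"tcp",p.round(4),"tool in gutter mm",((p[:2]-G)@X*1e3).round(1),((p[:2]-G)@Y*1e3).round(1),"f",np.round(s["contact_force"],1))
    z=P[...,2]
    m=(d>0)&(z>.03)&(z<.052)&(a>-.12)&(a<.02)&(abs(b)<.15)
    n,l,st,cc=cv2.connectedComponentsWithStats(m.astype(np.uint8))
    if n<2: print("none"); return
    for i in range(1,n):
        if st[i,4]<150: continue
        k=l==i; A=a[k]*1e3;B=b[k]*1e3;Z=z[k]*1e3
        r=[]
        for lo in range(-130,130,20):
            q=(B>lo)&(B<lo+20)
            if q.sum()>30: r.append((lo+10,np.percentile(A[q],2),np.percentile(A[q],98)))
        r=np.array(r)
        print("comp",st[i,4],"b",B.min().round(1),B.max().round(1),"zmax",np.percentile(Z,97).round(1))
        if len(r)>1:
            f=np.polyfit(r[:,0],(r[:,1]+r[:,2])/2,1); print("  mid a at b=0",f[1].round(1),"yaw deg rel gutter",-np.degrees(np.arctan(f[0])).round(2),"width",(r[:,2]-r[:,1]).mean().round(1))
E
python3 -c "
from h import *
look('wrist','w1'); look('top')"
```

```text
t 2.65 tcp [ 0.5371 -0.0983  0.1228] tool in gutter mm -93.0 1.9 f [0.3 0.6 0.2]
comp 15854 b -129.4 131.6 zmax 46.4
  mid a at b=0 -86.0 yaw deg rel gutter -0.38 width 31.2
t 2.7 tcp [ 0.5374 -0.0984  0.123 ] tool in gutter mm -92.7 1.8 f [0.3 0.  0.5]
comp 363 b 90.4 130.5 zmax 47.1
  mid a at b=0 -89.1 yaw deg rel gutter -1.9 width 32.5
```

View pics/w1.png

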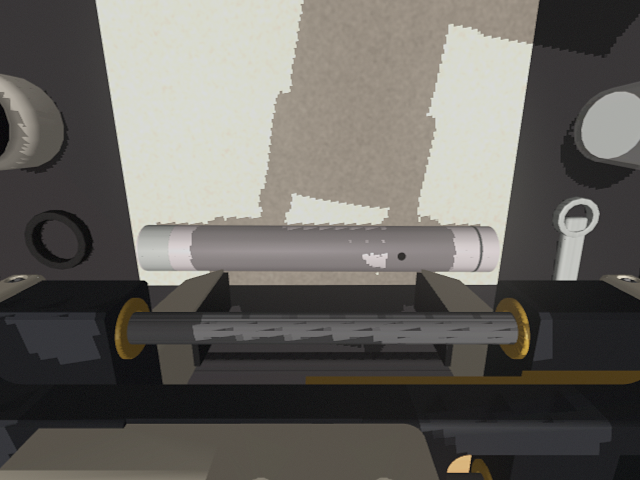

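The wrist view shows the tube from (140,248) to (497,248), with the open fingers straddling its middle and overlapping it slightly. It lies 86 mm short of the gutter. I'll descend gently.

Emit:
arm_command --motion '[[[-1,0,-15],[0,0,-0.3]],[[0,0,-20],[0,0,0]],[[0,0,-20],[0,0,0]],[[0,0,-12],[0,0,0]],[[0,0,-6],[0,0,0]],[[0,0,0],[0,0,0]],[[0,0,0],[0,0,0]],[[0,0,0],[0,0,0]]]'

```text
time: 3.5
position: [0.5366, -0.0987, 0.0497]
ee_rot: [[-0.985, 0.174, 0.002], [0.174, 0.985, -0.0], [-0.002, -0.0, -1.0]]
contact_force: [-0.4, 0.4, 1.4]
width: 0.998
grasp_force: 0.0
```

Emit:
arm_command --motion '[[[0,0,-1],[0,0,0]],[[0,0,-1],[0,0,0]],[[0,0,0],[0,0,0]],[[0,0,0],[0,0,0]]]'

```text
time: 3.9
position: [0.536, -0.0985, 0.0467]
ee_rot: [[-0.985, 0.174, -0.0], [0.174, 0.985, 0.0], [0.0, 0.0, -1.0]]
contact_force: [-0.1, 0.4, 0.2]
width: 0.998
grasp_force: 0.0
```

Emit:
arm_command --motion '[[[0,0,-1],[0,0,0]],[[0,0,-0.5],[0,0,0]],[[0,0,0],[0,0,0]],[[0,0,0],[0,0,0]]]'

```text
time: 4.3
position: [0.536, -0.0985, 0.0452]
ee_rot: [[-0.985, 0.174, 0.0], [0.174, 0.985, 0.0], [-0.0, 0.0, -1.0]]
contact_force: [-0.1, -0.8, 0.2]
width: 1.004
grasp_force: 0.2
```

Emit:
arm_command --motion '[[[0,0,-0.5],[0,0,0]],[[0,0,0],[0,0,0]],[[0,0,0],[0,0,0]]]'

```text
time: 4.6
position: [0.5363, -0.0985, 0.045]
ee_rot: [[-0.985, 0.174, 0.001], [0.174, 0.985, -0.0], [-0.001, 0.0, -1.0]]
contact_force: [-0.8, -0.1, 3.9]
width: 0.999
grasp_force: 1.8
```

Emit:
arm_command --motion '[[[1,-0.15,0],[0,0,0]],[[2,-0.35,0],[0,0,0.1]],[[3,-0.5,0],[0,0,0.1]],[[3,-0.5,0],[0,0,0.1]]]'

```text
time: 5.0
position: [0.5456, -0.1002, 0.0451]
ee_rot: [[-0.986, 0.169, 0.001], [0.169, 0.986, -0.0], [-0.001, 0.0, -1.0]]
contact_force: [-0.4, -0.5, 5.1]
width: 1.001
grasp_force: 2.6
```

Emit:
arm_command --motion '[[[3,-0.5,0],[0,0,0.1]],[[3,-0.5,0],[0,0,0.1]],[[3,-0.5,0],[0,0,0.1]],[[3,-0.5,0],[0,0,0]],[[3,-0.5,0],[0,0,0]],[[2,-0.35,0],[0,0,0]],[[1,-0.15,0],[0,0,0]],[[0,0,0],[0,0,0]],[[0,0,0],[0,0,0]],[[0,0,0],[0,0,0]]]'

```text
time: 6.0
position: [0.5635, -0.1033, 0.0451]
ee_rot: [[-0.986, 0.164, 0.001], [0.164, 0.986, -0.0], [-0.001, -0.0, -1.0]]
contact_force: [-0.2, -1.2, 5.5]
width: 1.003
grasp_force: 2.5
```

```bash
python3 -c "
from h import *
look('wrist')"
```

```text
t 6.05 tcp [ 0.5635 -0.1033  0.0451] tool in gutter mm -66.1 1.4 f [ 0.1 -0.1  5.7]
comp 26228 b -130.2 132.0 zmax 46.5
  mid a at b=0 -76.1 yaw deg rel gutter -0.33 width 23.6
```

Emit:
arm_command --motion '[[[0,0,1],[0,0,0]],[[0,0,4],[0,0,0]],[[0,0,15],[0,0,0]],[[-7,1.2,25],[0,0,0]],[[-7,1.2,25],[0,0,0]],[[0,0,0],[0,0,0]],[[0,0,0],[0,0,0]]]'

```text
time: 6.75
position: [0.549, -0.1005, 0.1148]
ee_rot: [[-0.986, 0.164, 0.0], [0.164, 0.986, -0.0], [-0.0, 0.0, -1.0]]
contact_force: [0.2, 0.1, 0.5]
width: 1.002
grasp_force: 0.0
```

```bash
python3 -c "
from h import *
look('wrist');look('scene')"
```

```text
t 6.8 tcp [ 0.5486 -0.1004  0.1141] tool in gutter mm -81.3 1.7 f [-0.  -0.1 -0.2]
comp 16485 b -129.5 131.5 zmax 46.4
  mid a at b=0 -72.7 yaw deg rel gutter -0.3 width 30.5
t 6.85 tcp [ 0.5485 -0.1004  0.1137] tool in gutter mm -81.4 1.7 f [-0.1  0.2 -0.3]
comp 2953 b -132.1 128.5 zmax 45.6
  mid a at b=0 -67.0 yaw deg rel gutter -0.36 width 27.0
```

Emit:
arm_command --motion '[[[2,-0.4,-25],[0,0,0]],[[0,0,-25],[0,0,0]],[[0,0,-13],[0,0,0]],[[0,0,-4],[0,0,0]],[[0,0,-1.5],[0,0,0]],[[0,0,-0.8],[0,0,0]],[[0,0,-0.6],[0,0,0]],[[0,0,0],[0,0,0]],[[0,0,0],[0,0,0]]]'

```text
time: 7.75
position: [0.5513, -0.1011, 0.0454]
ee_rot: [[-0.986, 0.164, 0.001], [0.164, 0.986, -0.0], [-0.001, -0.0, -1.0]]
contact_force: [-0.4, -0.6, -0.0]
width: 0.999
grasp_force: 0.0
```

Emit:
arm_command --motion '[[[0,0,-0.5],[0,0,0]],[[0,0,0],[0,0,0]],[[0,0,0],[0,0,0]]]'

```text
time: 8.05
position: [0.5517, -0.1011, 0.0451]
ee_rot: [[-0.986, 0.164, 0.002], [0.164, 0.986, -0.0], [-0.002, -0.0, -1.0]]
contact_force: [0.3, 1.1, 5.1]
width: 0.998
grasp_force: 2.9
```

Emit:
arm_command --motion '[[[1,-0.15,0],[0,0,0]],[[2,-0.35,0],[0,0,0]],[[3,-0.5,0],[0,0,0]],[[3,-0.5,0],[0,0,0]],[[3,-0.5,0],[0,0,0]],[[3,-0.5,0],[0,0,0]],[[3,-0.5,0],[0,0,0]],[[3,-0.5,0],[0,0,0]],[[2,-0.4,0],[0,0,0]],[[2,-0.35,0],[0,0,0]],[[1,-0.15,0],[0,0,0]],[[0,0,0],[0,0,0]],[[0,0,0],[0,0,0]],[[0,0,0],[0,0,0]]]'

```text
time: 9.45
position: [0.5776, -0.1056, 0.0451]
ee_rot: [[-0.986, 0.164, 0.002], [0.164, 0.986, -0.001], [-0.002, -0.0, -1.0]]
contact_force: [-1.0, 0.6, 5.3]
width: 1.003
grasp_force: 2.9
```

Emit:
arm_command --motion '[[[0,0,1],[0,0,0]],[[0,0,4],[0,0,0]],[[-3,0.5,0],[0,0,0]],[[-7,1.2,0],[0,0,0]],[[-3,0.5,0],[0,0,0]],[[0,0,-2],[0,0,0]],[[0,0,-1.5],[0,0,0]],[[0,0,-0.8],[0,0,0]],[[0,0,-0.4],[0,0,0]],[[0,0,0],[0,0,0]],[[0,0,0],[0,0,0]]]'

```text
time: 10.55
position: [0.5645, -0.1033, 0.045]
ee_rot: [[-0.986, 0.164, 0.001], [0.164, 0.986, -0.0], [-0.001, -0.0, -1.0]]
contact_force: [-0.5, 0.4, 5.2]
width: 0.998
grasp_force: 2.6
```

Emit:
arm_command --motion '[[[1,-0.15,0],[0,0,0]],[[2,-0.35,0],[0,0,0]],[[3,-0.5,0],[0,0,0]],[[3,-0.5,0],[0,0,0]],[[3,-0.5,0],[0,0,0]],[[3,-0.5,0],[0,0,0]],[[3,-0.5,0],[0,0,0]],[[3,-0.5,0],[0,0,0]],[[2,-0.4,0],[0,0,0]],[[2,-0.35,0],[0,0,0]],[[1,-0.15,0],[0,0,0]],[[0,0,0],[0,0,0]],[[0,0,0],[0,0,0]],[[0,0,0],[0,0,0]]]'

```text
time: 11.95
position: [0.5904, -0.1078, 0.0451]
ee_rot: [[-0.986, 0.164, 0.001], [0.164, 0.986, -0.0], [-0.001, -0.0, -1.0]]
contact_force: [-0.4, -0.3, 5.2]
width: 0.995
grasp_force: 2.7
```

Emit:
arm_command --motion '[[[0,0,1],[0,0,0]],[[0,0,4],[0,0,0]],[[-3,0.5,15],[0,0,0]],[[-7,1.2,25],[0,0,0]],[[-3,0.5,25],[0,0,0]],[[0,0,0],[0,0,0]],[[0,0,0],[0,0,0]],[[0,0,0],[0,0,0]]]'

```text
time: 12.75
position: [0.5764, -0.1052, 0.114]
ee_rot: [[-0.986, 0.164, -0.001], [0.164, 0.986, 0.001], [0.001, 0.0, -1.0]]
contact_force: [-0.5, 0.0, -0.3]
width: 0.997
grasp_force: 0.0
```

```bash
python3 -c "
from h import *
look('wrist','w2');look('scene','s2')"
```

```text
t 12.8 tcp [ 0.5764 -0.1052  0.1137] tool in gutter mm -53.1 1.7 f [0.8 0.1 1.1]
comp 16677 b -129.5 131.6 zmax 46.4
  mid a at b=0 -45.8 yaw deg rel gutter -0.16 width 30.4
t 12.85 tcp [ 0.5764 -0.1052  0.1136] tool in gutter mm -53.1 1.6 f [-0.7  0.5  0.2]
comp 3150 b -132.3 128.8 zmax 45.5
  mid a at b=0 -40.4 yaw deg rel gutter -0.23 width 27.2
```

View pics/s2.png

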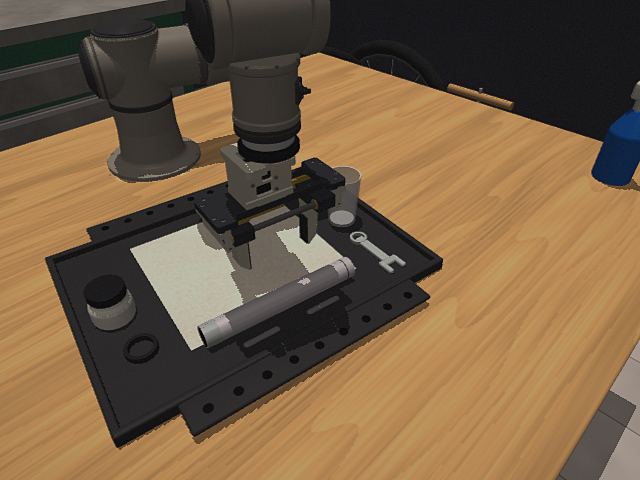

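The scene view shows the tube from (210,332) to (350,268), clear of the spanner at (378,252), with the ribs at (262,338) and (325,302) ahead of it.

Emit:
arm_command --motion '[[[0,0,-25],[0,0,0]],[[0,0,-25],[0,0,0]],[[0,0,-13],[0,0,0]],[[0,0,-4],[0,0,0]],[[0,0,-1.5],[0,0,0]],[[0,0,-0.8],[0,0,0]],[[0,0,-0.4],[0,0,0]],[[0,0,0],[0,0,0]],[[0,0,0],[0,0,0]]]'

```text
time: 13.75
position: [0.5773, -0.1055, 0.0455]
ee_rot: [[-0.986, 0.164, 0.001], [0.164, 0.986, -0.0], [-0.001, -0.0, -1.0]]
contact_force: [0.8, 0.7, 0.5]
width: 1.001
grasp_force: 0.0
```

Emit:
arm_command --motion '[[[0,0,-0.5],[0,0,0]],[[0,0,0],[0,0,0]],[[0,0,0],[0,0,0]]]'

```text
time: 14.05
position: [0.5775, -0.1055, 0.0451]
ee_rot: [[-0.986, 0.164, 0.001], [0.164, 0.986, -0.0], [-0.001, -0.0, -1.0]]
contact_force: [0.4, -0.2, 4.7]
width: 1.002
grasp_force: 2.5
```

Emit:
arm_command --motion '[[[1,-0.15,0],[0,0,0]],[[2,-0.35,0],[0,0,0]],[[3,-0.5,0],[0,0,0]],[[3,-0.5,0],[0,0,0]],[[3,-0.5,0],[0,0,0]],[[3,-0.5,0],[0,0,0]],[[3,-0.5,0],[0,0,0]],[[3,-0.5,0],[0,0,0]],[[2,-0.4,0],[0,0,0]],[[2,-0.35,0],[0,0,0]],[[1,-0.15,0],[0,0,0]],[[0,0,0],[0,0,0]],[[0,0,0],[0,0,0]],[[0,0,0],[0,0,0]]]'

```text
time: 15.45
position: [0.6036, -0.11, 0.0451]
ee_rot: [[-0.986, 0.164, 0.001], [0.164, 0.986, -0.0], [-0.001, -0.0, -1.0]]
contact_force: [-0.3, -0.6, 5.3]
width: 1.002
grasp_force: 2.8
```

Emit:
arm_command --motion '[[[0,0,1],[0,0,0]],[[0,0,4],[0,0,0]],[[-3,0.5,0],[0,0,0]],[[-7,1.2,0],[0,0,0]],[[-3,0.5,0],[0,0,0]],[[0,0,-2],[0,0,0]],[[0,0,-1.5],[0,0,0]],[[0,0,-0.8],[0,0,0]],[[0,0,-0.4],[0,0,0]],[[0,0,0],[0,0,0]],[[0,0,0],[0,0,0]]]'

```text
time: 16.55
position: [0.5904, -0.1077, 0.0451]
ee_rot: [[-0.986, 0.164, 0.001], [0.164, 0.986, -0.0], [-0.001, -0.0, -1.0]]
contact_force: [0.2, 0.4, 4.3]
width: 0.998
grasp_force: 2.0
```

Emit:
arm_command --motion '[[[1,-0.15,0],[0,0,0]],[[2,-0.35,0],[0,0,0]],[[3,-0.5,0],[0,0,0]],[[3,-0.5,0],[0,0,0]],[[3,-0.5,0],[0,0,0]],[[2,-0.35,0],[0,0,0]],[[1,-0.15,0],[0,0,0]],[[0,0,0],[0,0,0]],[[0,0,0],[0,0,0]]]'

```text
time: 17.45
position: [0.6055, -0.1103, 0.0451]
ee_rot: [[-0.986, 0.164, 0.001], [0.164, 0.986, -0.0], [-0.001, -0.0, -1.0]]
contact_force: [0.0, 0.7, 5.0]
width: 1.005
grasp_force: 2.5
```

Emit:
arm_command --motion '[[[1,-0.15,0],[0,0,0]],[[1,-0.2,0],[0,0,0]],[[0,0,0],[0,0,0]],[[0,0,0],[0,0,0]]]'

```text
time: 17.85
position: [0.607, -0.1106, 0.0451]
ee_rot: [[-0.986, 0.164, -0.0], [0.164, 0.986, -0.0], [-0.0, -0.0, -1.0]]
contact_force: [-1.1, -0.3, 6.8]
width: 0.998
grasp_force: 3.3
```

Emit:
arm_command --motion '[[[0,0,1],[0,0,0]],[[0,0,4],[0,0,0]],[[-3,0.5,15],[0,0,0]],[[-6,1,25],[0,0,0]],[[-1,0.2,25],[0,0,0]],[[0,0,0],[0,0,0]],[[0,0,0],[0,0,0]],[[0,0,0],[0,0,0]]]'

```text
time: 18.65
position: [0.5964, -0.1085, 0.1142]
ee_rot: [[-0.986, 0.164, -0.001], [0.164, 0.986, 0.001], [0.001, 0.0, -1.0]]
contact_force: [0.1, 0.4, -0.4]
width: 0.998
grasp_force: 0.0
```

```bash
python3 -c "
from h import *
look('wrist');look('scene','s3')"
```

```text
t 18.7 tcp [ 0.5964 -0.1085  0.1138] tool in gutter mm -32.9 1.7 f [0.6 0.5 0.2]
comp 16853 b -129.6 131.2 zmax 46.4
  mid a at b=0 -27.3 yaw deg rel gutter -0.36 width 30.8
t 18.75 tcp [ 0.5964 -0.1085  0.1137] tool in gutter mm -32.8 1.7 f [ 0.4  0.9 -0.7]
comp 3276 b -132.1 128.9 zmax 45.6
  mid a at b=0 -22.1 yaw deg rel gutter -0.31 width 27.4
```

```bash
python3 -c "
from h import *
look('wrist')
im=cv2.imread('pics/scene0.png').astype(int).mean(2)
m=np.zeros((480,640),bool); m[292:350,240:345]=1
m&=(im>70)&(np.mgrid[:480,:640][0]>322-(np.mgrid[:480,:640][1]-290)*.52-10+0)
n,l,st,c=cv2.connectedComponentsWithStats(m.astype(np.uint8))
q=[]
for i in range(1,n):
  if st[i,4]>40:
    p=ray('scene',c[i],.0125); print(st[i],c[i].round(1),p.round(4),((p[:2]-G)@X*1e3).round(1),((p[:2]-G)@Y*1e3).round(1))
"
```

```text
t 18.8 tcp [ 0.5965 -0.1086  0.1138] tool in gutter mm -32.8 1.7 f [ 0.3  0.1 -0.8]
comp 16910 b -129.6 131.9 zmax 46.4
  mid a at b=0 -27.2 yaw deg rel gutter -0.33 width 30.9
[307 296  32  18 160] [322.4 304.4] [ 0.6282 -0.063   0.0125] -9.1 52.0
[244 326  36  21 199] [261.3 336.3] [ 0.6101 -0.1708  0.0125] -8.9 -57.4
```

Emit:
arm_command --motion '[[[4,-0.6,-25],[0,0,0]],[[0,0,-25],[0,0,0]],[[0,0,-13],[0,0,0]],[[0,0,-4],[0,0,0]],[[0,0,-1.5],[0,0,0]],[[0,0,-0.8],[0,0,0]],[[0,0,-0.5],[0,0,0]],[[0,0,-0.3],[0,0,0]],[[0,0,0],[0,0,0]],[[0,0,0],[0,0,0]]]'

```text
time: 19.8
position: [0.6013, -0.1094, 0.0452]
ee_rot: [[-0.986, 0.164, 0.001], [0.164, 0.986, -0.0], [-0.001, -0.0, -1.0]]
contact_force: [-0.3, 0.6, 1.6]
width: 0.999
grasp_force: 1.1
```

Emit:
arm_command --motion '[[[1,-0.2,0],[0,0,0]],[[1,-0.15,0],[0,0,0]],[[0,0,0],[0,0,0]],[[0,0,0],[0,0,0]]]'

```text
time: 20.2
position: [0.6035, -0.1098, 0.0451]
ee_rot: [[-0.986, 0.164, 0.001], [0.164, 0.986, -0.0], [-0.001, -0.0, -1.0]]
contact_force: [0.4, 0.4, 4.7]
width: 1.001
grasp_force: 2.7
```

Emit:
arm_command --motion '[[[1,-0.15,0],[0,0,0]],[[0,0,0],[0,0,0]],[[0,0,0],[0,0,0]]]'

```text
time: 20.5
position: [0.6044, -0.11, 0.0451]
ee_rot: [[-0.986, 0.164, 0.001], [0.164, 0.986, -0.0], [-0.001, -0.0, -1.0]]
contact_force: [-0.6, 0.3, 5.5]
width: 0.999
grasp_force: 2.7
```

Emit:
arm_command --motion '[[[1,-0.2,0],[0,0,0]],[[0,0,0],[0,0,0]],[[0,0,0],[0,0,0]]]'

```text
time: 20.8
position: [0.6054, -0.1101, 0.0451]
ee_rot: [[-0.986, 0.164, 0.001], [0.164, 0.986, -0.0], [-0.001, -0.0, -1.0]]
contact_force: [0.0, -0.5, 5.2]
width: 1.0
grasp_force: 2.7
```

Emit:
arm_command --motion '[[[1,-0.15,0],[0,0,0]],[[0,0,0],[0,0,0]],[[0,0,0],[0,0,0]]]'

```text
time: 21.1
position: [0.6064, -0.1103, 0.0451]
ee_rot: [[-0.986, 0.164, 0.001], [0.164, 0.986, -0.0], [-0.001, -0.0, -1.0]]
contact_force: [-0.8, 0.6, 6.3]
width: 0.998
grasp_force: 2.7
```

Emit:
arm_command --motion '[[[1,-0.15,0],[0,0,0]],[[0,0,0],[0,0,0]],[[0,0,0],[0,0,0]]]'

```text
time: 21.4
position: [0.6074, -0.1105, 0.0451]
ee_rot: [[-0.986, 0.164, 0.001], [0.164, 0.986, -0.0], [-0.001, -0.0, -1.0]]
contact_force: [0.0, -0.7, 4.4]
width: 0.999
grasp_force: 2.7
```

Emit:
arm_command --motion '[[[1,-0.15,0],[0,0,0]],[[0,0,0],[0,0,0]],[[0,0,0],[0,0,0]]]'

```text
time: 21.7
position: [0.608, -0.1106, 0.0451]
ee_rot: [[-0.986, 0.164, 0.0], [0.164, 0.986, -0.0], [-0.0, -0.0, -1.0]]
contact_force: [-1.8, 0.1, 5.7]
width: 0.999
grasp_force: 3.2
```

Emit:
arm_command --motion '[[[1,-0.2,0],[0,0,0]],[[0,0,0],[0,0,0]],[[0,0,0],[0,0,0]]]'

```text
time: 22.0
position: [0.609, -0.1108, 0.0452]
ee_rot: [[-0.986, 0.164, 0.0], [0.164, 0.986, -0.0], [-0.0, -0.0, -1.0]]
contact_force: [-2.0, -0.1, 7.1]
width: 0.998
grasp_force: 3.7
```

Emit:
arm_command --motion '[[[-0.7,0.1,0],[0,0,0]],[[-0.5,0.1,0],[0,0,0]],[[0,0,0],[0,0,0]],[[0,0,0.3],[0,0,0]],[[0,0,0.3],[0,0,0]],[[0,0,0.4],[0,0,0]],[[0,0,4],[0,0,0]],[[-3,0.5,20],[0,0,0]],[[-5,0.8,25],[0,0,0]],[[-2,0.3,20],[0,0,0]],[[0,0,0],[0,0,0]],[[0,0,0],[0,0,0]]]'

```text
time: 23.2
position: [0.5977, -0.1088, 0.1144]
ee_rot: [[-0.986, 0.164, 0.0], [0.164, 0.986, 0.0], [-0.0, 0.0, -1.0]]
contact_force: [-0.0, -0.6, -0.5]
width: 0.997
grasp_force: 0.0
```

```bash
python3 -c "
from h import *
look('wrist');look('scene','s4')"
```

```text
t 23.25 tcp [ 0.5973 -0.1087  0.1137] tool in gutter mm -31.9 1.7 f [ 0.4 -0.6 -0.6]
comp 16663 b -129.6 131.1 zmax 46.4
  mid a at b=0 -24.4 yaw deg rel gutter -0.23 width 30.5
t 23.3 tcp [ 0.5972 -0.1087  0.1133] tool in gutter mm -32.1 1.7 f [-0.2 -0.3 -0.5]
comp 3294 b -132.3 128.4 zmax 45.4
  mid a at b=0 -19.2 yaw deg rel gutter -0.23 width 27.3
```

Emit:
arm_command --motion '[[[-1,0.2,-25],[0,0,0]],[[0,0,-25],[0,0,0]],[[0,0,-13],[0,0,0]],[[0,0,-4],[0,0,0]],[[0,0,-1.5],[0,0,0]],[[0,0,-0.8],[0,0,0]],[[0,0,-0.5],[0,0,0]],[[0,0,-0.3],[0,0,0]],[[0,0,0],[0,0,0]],[[0,0,0],[0,0,0]]]'

```text
time: 24.3
position: [0.5972, -0.1088, 0.0452]
ee_rot: [[-0.986, 0.164, 0.001], [0.164, 0.986, -0.0], [-0.001, -0.0, -1.0]]
contact_force: [1.2, 0.3, 2.2]
width: 0.999
grasp_force: 1.3
```

Emit:
arm_command --motion '[[[0,0,-0.3],[0,0,0]],[[1,-0.15,0],[0,0,0]],[[0,0,0],[0,0,0]],[[0,0,0],[0,0,0]]]'

```text
time: 24.7
position: [0.5985, -0.109, 0.0451]
ee_rot: [[-0.986, 0.164, 0.002], [0.164, 0.986, -0.001], [-0.002, -0.0, -1.0]]
contact_force: [0.7, 0.2, 6.6]
width: 1.0
grasp_force: 2.7
```

Emit:
arm_command --motion '[[[0.9,-0.15,0.05],[0,0,0]],[[0.9,-0.15,0.15],[0,0,0]],[[0,0,0],[0,0,0]],[[0,0,0],[0,0,0]]]'

```text
time: 25.1
position: [0.6001, -0.1093, 0.0451]
ee_rot: [[-0.986, 0.164, 0.001], [0.164, 0.986, -0.0], [-0.001, -0.0, -1.0]]
contact_force: [0.7, -0.2, 6.5]
width: 1.001
grasp_force: 2.9
```

Emit:
arm_command --motion '[[[0.9,-0.15,0.2],[0,0,0]],[[0.9,-0.15,0.2],[0,0,0]],[[0,0,0],[0,0,0]],[[0,0,0],[0,0,0]]]'

```text
time: 25.5
position: [0.6013, -0.1095, 0.0452]
ee_rot: [[-0.986, 0.164, -0.0], [0.164, 0.986, -0.0], [0.0, -0.0, -1.0]]
contact_force: [-1.4, 0.4, 5.9]
width: 0.997
grasp_force: 2.9
```

Emit:
arm_command --motion '[[[0.9,-0.15,0.2],[0,0,0]],[[0.9,-0.15,0.2],[0,0,0]],[[0,0,0],[0,0,0]],[[0,0,0],[0,0,0]]]'

```text
time: 25.9
position: [0.603, -0.1098, 0.0456]
ee_rot: [[-0.986, 0.164, -0.0], [0.164, 0.986, 0.0], [0.0, -0.0, -1.0]]
contact_force: [-1.9, -0.7, 6.1]
width: 1.0
grasp_force: 2.9
```

Emit:
arm_command --motion '[[[1,-0.15,0.23],[0,0,0]],[[1,-0.2,0.22],[0,0,0]],[[1,-0.15,0.2],[0,0,0]],[[0,0,0],[0,0,0]],[[0,0,0],[0,0,0]]]'

```text
time: 26.4
position: [0.6061, -0.1104, 0.0463]
ee_rot: [[-0.986, 0.164, -0.0], [0.164, 0.986, -0.0], [0.0, -0.0, -1.0]]
contact_force: [-1.9, -1.0, 6.0]
width: 1.001
grasp_force: 2.9
```

Emit:
arm_command --motion '[[[1,-0.15,0.19],[0,0,0]],[[1,-0.2,0.19],[0,0,0]],[[1,-0.15,0.17],[0,0,0]],[[1,-0.15,0.17],[0,0,0]],[[1,-0.2,0.15],[0,0,0]],[[0,0,0],[0,0,0]]]'

```text
time: 27.0
position: [0.6113, -0.1113, 0.0472]
ee_rot: [[-0.986, 0.164, 0.0], [0.164, 0.986, -0.0], [-0.0, -0.0, -1.0]]
contact_force: [-1.4, -0.9, 6.0]
width: 0.999
grasp_force: 2.8
```

Emit:
arm_command --motion '[[[1,-0.15,0.14],[0,0,0]],[[1,-0.2,0.13],[0,0,0]],[[1,-0.15,0.12],[0,0,0]],[[1,-0.15,0.11],[0,0,0]],[[1,-0.2,0.09],[0,0,0]],[[1,-0.15,0.08],[0,0,0]],[[0,0,0],[0,0,0]]]'

```text
time: 27.7
position: [0.6174, -0.1123, 0.0479]
ee_rot: [[-0.986, 0.164, 0.001], [0.164, 0.986, -0.0], [-0.001, -0.0, -1.0]]
contact_force: [-0.9, -0.3, 4.5]
width: 1.001
grasp_force: 2.6
```

Emit:
arm_command --motion '[[[1,-0.15,0.06],[0,0,0]],[[1,-0.2,0.05],[0,0,0]],[[1,-0.15,0.04],[0,0,0]],[[1,-0.15,0.03],[0,0,0]],[[1,-0.2,0.02],[0,0,0]],[[1,-0.15,0],[0,0,0]],[[0,0,0],[0,0,0]]]'

```text
time: 28.4
position: [0.6236, -0.1134, 0.0481]
ee_rot: [[-0.986, 0.164, 0.001], [0.164, 0.986, -0.0], [-0.001, -0.0, -1.0]]
contact_force: [0.1, -1.9, 4.4]
width: 0.997
grasp_force: 2.7
```

Emit:
arm_command --motion '[[[1,-0.15,0],[0,0,0]],[[1,-0.2,0],[0,0,0]],[[1,-0.15,-0.02],[0,0,0]],[[1,-0.15,-0.03],[0,0,0]],[[0,0,0],[0,0,0]]]'

```text
time: 28.9
position: [0.6276, -0.114, 0.048]
ee_rot: [[-0.986, 0.164, 0.001], [0.164, 0.986, -0.001], [-0.001, -0.0, -1.0]]
contact_force: [-0.5, -0.9, 5.2]
width: 1.0
grasp_force: 2.7
```

Emit:
arm_command --motion '[[[0.8,-0.15,-0.05],[0,0,0]],[[0.8,-0.1,-0.05],[0,0,0]],[[0.8,-0.15,-0.05],[0,0,0]],[[0,0,0],[0,0,0]]]'

```text
time: 29.3
position: [0.6301, -0.1144, 0.0478]
ee_rot: [[-0.986, 0.164, 0.001], [0.164, 0.986, -0.001], [-0.001, -0.0, -1.0]]
contact_force: [1.6, -1.0, 5.3]
width: 1.003
grasp_force: 2.6
```

Emit:
arm_command --motion '[[[0.8,-0.15,-0.07],[0,0,0]],[[0.8,-0.1,-0.08],[0,0,0]],[[0,0,0],[0,0,0]]]'

```text
time: 29.6
position: [0.6317, -0.1147, 0.0477]
ee_rot: [[-0.986, 0.164, 0.001], [0.164, 0.986, -0.001], [-0.001, -0.0, -1.0]]
contact_force: [0.5, -1.5, 5.2]
width: 0.998
grasp_force: 2.6
```

Emit:
arm_command --motion '[[[0.8,-0.15,-0.09],[0,0,0]],[[0.8,-0.1,-0.09],[0,0,0]],[[0,0,0],[0,0,0]]]'

```text
time: 29.9
position: [0.6333, -0.1149, 0.0475]
ee_rot: [[-0.986, 0.164, 0.001], [0.164, 0.986, -0.001], [-0.001, -0.0, -1.0]]
contact_force: [1.5, -1.0, 5.2]
width: 0.999
grasp_force: 2.6
```

Emit:
arm_command --motion '[[[0.8,-0.15,-0.1],[0,0,0]],[[0.8,-0.1,-0.1],[0,0,0]],[[0,0,0],[0,0,0]]]'

```text
time: 30.2
position: [0.6348, -0.1152, 0.0472]
ee_rot: [[-0.986, 0.164, 0.001], [0.164, 0.986, -0.001], [-0.001, -0.0, -1.0]]
contact_force: [1.4, -2.0, 5.3]
width: 1.0
grasp_force: 2.6
```

Emit:
arm_command --motion '[[[0.8,-0.15,-0.12],[0,0,0]],[[0.8,-0.1,-0.13],[0,0,0]],[[0,0,0],[0,0,0]]]'

```text
time: 30.5
position: [0.6364, -0.1154, 0.0469]
ee_rot: [[-0.986, 0.164, 0.001], [0.164, 0.986, -0.0], [-0.001, -0.0, -1.0]]
contact_force: [1.3, -2.2, 5.0]
width: 1.004
grasp_force: 2.6
```

Emit:
arm_command --motion '[[[0.8,-0.15,-0.15],[0,0,0]],[[0.8,-0.1,-0.15],[0,0,0]],[[0,0,0],[0,0,0]]]'

```text
time: 30.8
position: [0.6379, -0.1157, 0.0465]
ee_rot: [[-0.986, 0.164, 0.001], [0.164, 0.986, -0.0], [-0.001, -0.0, -1.0]]
contact_force: [2.1, -1.3, 5.0]
width: 1.001
grasp_force: 2.6
```

Emit:
arm_command --motion '[[[0.8,-0.15,-0.17],[0,0,0]],[[0.8,-0.1,-0.18],[0,0,0]],[[0,0,0],[0,0,0]]]'

```text
time: 31.1
position: [0.6395, -0.1159, 0.0461]
ee_rot: [[-0.986, 0.164, 0.001], [0.164, 0.986, -0.0], [-0.001, -0.0, -1.0]]
contact_force: [1.5, -3.0, 5.5]
width: 0.998
grasp_force: 2.6
```

Emit:
arm_command --motion '[[[0.8,-0.05,-0.18],[0,0,0]],[[0.8,-0.05,-0.2],[0,0,0]],[[0.8,-0.05,-0.2],[0,0,0]],[[0,0,0],[0,0,0]]]'

```text
time: 31.5
position: [0.6418, -0.1159, 0.0454]
ee_rot: [[-0.986, 0.164, 0.0], [0.164, 0.986, -0.0], [-0.0, -0.0, -1.0]]
contact_force: [1.6, -3.0, 3.9]
width: 0.999
grasp_force: 2.4
```

Emit:
arm_command --motion '[[[0.8,-0.05,-0.2],[0,0,0]],[[0.7,-0.05,-0.2],[0,0,0]],[[0,0,0],[0,0,0]],[[0,0,0],[0,0,0]]]'

```text
time: 31.9
position: [0.6431, -0.1158, 0.0449]
ee_rot: [[-0.986, 0.164, -0.0], [0.164, 0.986, 0.0], [0.0, 0.0, -1.0]]
contact_force: [1.4, -3.6, 2.9]
width: 0.998
grasp_force: 2.0
```

Emit:
arm_command --motion '[[[0,0,0.3],[0,0,0]],[[0,0,0.4],[0,0,0]],[[0,0,1],[0,0,0]],[[0,0,5],[0,0,0]],[[0,0,20],[0,0,0]],[[-5,1,30],[0,0,0]],[[-10,2,30],[0,0,0]],[[-20,3,20],[0,0,0]],[[-30,5,20],[0,0,0]],[[-30,5,10],[0,0,0]],[[0,0,0],[0,0,0]],[[0,0,0],[0,0,0]]]'

```text
time: 33.1
position: [0.5481, -0.0996, 0.1822]
ee_rot: [[-0.986, 0.164, 0.001], [0.164, 0.986, 0.0], [-0.001, 0.0, -1.0]]
contact_force: [0.8, -0.6, 0.2]
width: 1.0
grasp_force: 0.0
```

```bash
python3 -c "
from h import *
look('wrist','w5');look('scene','s5')"
```

```text
t 33.15 tcp [ 0.5484 -0.0998  0.1817] tool in gutter mm -81.6 2.4 f [ 0.5 -0.8 -0.7]
comp 4793 b -84.3 94.9 zmax 46.5
  mid a at b=0 -5.4 yaw deg rel gutter 0.16 width 19.2
t 33.2 tcp [ 0.5486 -0.0998  0.1813] tool in gutter mm -81.4 2.3 f [ 0.5 -0.1 -0.4]
comp 3467 b -132.5 128.8 zmax 45.4
  mid a at b=0 5.3 yaw deg rel gutter -0.07 width 27.8
```

View pics/s5.png

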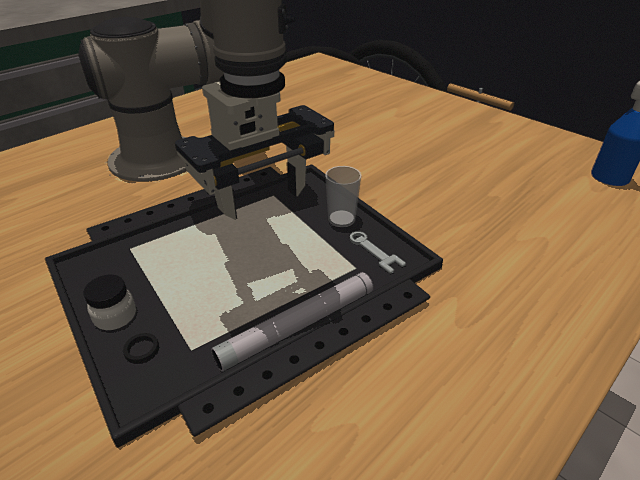

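The scene view shows the tube lying along the far rim from (218,358) to (370,283), about 0 mm from the gutter line and at floor height. The beaker, jar, ring and spanner haven't moved, so I'm handing in the job.

```bash
python3 -c "
from station import ctrl
print(ctrl.close_job())"
```

```text
the job is handed in; nothing more can be done
None
```

The tube was rolled along the sheet, over the ribs and into the gutter under two light fingertips; readings stayed at or below about 7 N, and it took about 33 s. In the last picture it lies in the gutter and the other things look unmoved. During one lift-off just before the ribs it rolled back about 3 mm, and I rolled it forward again.

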